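# Press the cap mat onto a deep-well plate

### The arm

A 6-joint arm with a two-finger parallel gripper is mounted at the origin on the work surface. World frame = base frame: x ahead of the robot, y to its left, z up, the work surface at z = 0. Lengths are in m, angles in rad, forces in N, time in s.
With the tool pointing down it reaches from about 0.325 to 0.75 m from the base axis. Payload 7.6 kg.
Tool frame: the origin (TCP) lies on the centre line of the jaws, within the pads' length; the fingertips stand 11 mm ahead of it and the grasp point (between the pads) lies 8 mm behind it; z points along the fingers, y is the line along which they close (so a half turn about z gives the same grasp; the last joint's range is limited). The gripper opens to 85 mm and grips with 20 to 120 N. Pads are 22 mm wide; open, the fingers measure 114 mm over their backs; the gripper's body (76 mm by 85 mm) begins 54 mm behind the grasp point. The pads swing forward as they close: fully open they stand 13 mm farther back than shut.
Start: joints at [1.235, 0.052, 1.401, -0, 1.689, -0.07], TCP at [0.138, 0.507, 0.242] pointing down, gripper open.
Joint ranges: [-2.9, 2.9], [-0.91, 2.17], [0.12, 2.37], [-1.06, 4.2], [0.26, 2.73], [-2.93, 2.93]. Speed limits (rad/s): [2.57, 2.57, 3.01, 3.14, 3.14, 3.14].

### API

Orientations are given as a 3x3 rotation matrix whose columns are the frame's x, y, z axes.
In Python, from rig import robot gives the robot as it stands. Calls block until the motion is done:
- robot.movep(position, orientation): joint-space move of the TCP to a pose.
- robot.move_straight(position, frame=None, feed=0.15): straight line of the TCP; frame=None keeps the orientation; feed is the mean speed in m/s.
- robot.goto_joints(angles): joint-space move.
- robot.set_gripper(opening): finger opening in m; the grip force is fixed at half the most; returns when the fingers have stopped.
- robot.dwell(seconds).
- robot.ik(position, orientation): joint angles nearest the present ones, or None.
- robot.get_image(name): name is "scene" or "top" or "wrist"; returns a dict with "frame" (384x512x3 uint8, red, green, blue), "depth" (384x512 float32, m along the optical axis (not along the pixel's ray), 0 where there is no reading), "fx", "fy", "cx", "cy" (pixels), "pose" (4x4, takes a point from camera to world coordinates); the wrist camera has in their place "mount" (4x4, takes a point from camera to tool coordinates, whose origin is the TCP and whose axes are the flange's). Camera axes: x right, y up, looking along -z (the intrinsics and any distortion apply to the point x, -y, -z); pixel columns grow to the right and rows downward; lengths in m; the calibration is good to about 2 mm. A picture is of the moment at which its call begins: read the wrist's pose just before it.
A pose or a line that the arm cannot do raises robot.Unreachable and nothing moves.
- robot.sign_off(): hands the job in; it is judged then, once.
Trained networks look in a picture, given as the dict that the camera call returned (one of the last four; its "shot" number tells which), for a name from the list of things; names that differ only in an ending like _2 or _b are one class to them, and where a whole thing is asked for, a point or a joint stands for the part that bears it (a point fixed in the world has none). Each returns a list of dicts, best first, with "confidence" (0 to 1); they miss things now and then, are a little off and sometimes report something else, mostly with a low value. They report only what shows in the picture. A call takes as long as a camera call.
- robot.regions_of(target, picture): "pixels" (384x512 bool, what is visible of it) and "centre" ([column, row] in pixels, amid what is visible of it).
- robot.place_of(target, picture): "centre" ([column, row] in pixels: a listed point, or the origin of a listed thing).
Readings, each from a call of its own:
- robot.current_time_s(): time.
- robot.current_q(): joint angles.
- robot.current_joint_vel(): joint speeds.
- robot.current_tau(): joint torques, N m.
- robot.current_tool_pos(): TCP position.
- robot.current_tcp_rot(): TCP orientation.
- robot.current_force(): force on the tool from outside, world axes, zero at the start.
- robot.current_ft_torque(): the same for the moment, N m.
- robot.current_opening(): finger opening in m.
- robot.current_grip_force(): force on a finger pad.
Only numpy, scipy, OpenCV 4.12 (cv2) and the standard library are available. Lean on these libraries where they do the work, as an engineer would, in place of code of your own. Each camera call takes 0.05 s, during which the arm holds its last target. There are 200 camera calls.

### The job

The grey cap mat is only laid on the deep-well plate. Slide the plate along the bench into the press, between its guides and fully home against the back stop, then swing the press's lever down to its stop so that the mat is pushed down, and let the lever come back up. Leave the plate standing in the press and do not disturb the other things on the bench.

Things in the scene. Friction and masses are not known exactly. Their poses are not given: they have to be found in the camera images.
- press: Lengths in mm. Fixed white bench-top plate press. Origin on the bench under the centre of its seat; x across the lane (away from the operator), y the way a plate slides in, z up; turned up to 0.2 rad from world axes. Column y 46 to 116, x +-80, 200 high: its face at y=46 is the back stop. Hood x +-80, y -52 to 50, z 95 to 205. Steel platen 122 x 82 under the hood, underside z=64 when up
- seat (a point): Lengths in mm. Centre of the seat, on the bench; the press origin and axes. A plate fully home has its centre here or up to 4 past it in y, wholly under the hood; front (-y) and sides of the seat are open. Guides 12 high, 12 thick, 141 apart inside, from y -50 to 55, flaring to about 180 apart at y=-90
- plate: Lengths in mm. Loose white deep-well plate, 0.18-0.35 kg: foot 128 (x) x 85 (y) x 8 high, body 122 x 79 up to z=40, mat on top to z=46. Origin: centre of underside. Stands before the press mouth, 150 to 200 in -y of the seat, long side across the lane, up to 25 off the centre line, turned up to 0.2 rad from the press. Three times as high as the other plate
- mat (a joint): How far the grey cap mat (116 x 73 x 6 mm, with 24 dark round caps) has gone down into the plate, in m: 0 = 5 mm proud, 0.005 = fully down. A tight fit: takes some 10 N and stays where pushed. Full lever travel takes it to about 0.0045
- lever (a joint): Angle of the sprung lever, rad: 0 = up at rest (arms 50 deg above level, pointing to press +y), 1.13 = down at its stop (15 deg below level). Turns about press -x. It lowers the platen 22 mm in all and meets the mat at about 0.9. The spring brings it back up in under a second; pressing straight down on the bar takes 7 to 11 N all the way
- lever_grip (a point): Lengths in mm. Centre of the lever's black cross bar: round, 18 diameter, 200 long along press x, joining the two arms, 95 either side. At rest 194 in +y of the press origin and 285 high. Moves with the lever on a 170 radius about lever_hinge
- lever_hinge (a point): Lengths in mm. Point on the lever's axis, inside the column at press (0, 85, 155); the axis runs along press x
- tip_box: Lengths in mm. pipette-tip box, 85 x 120 x 60 high, bystander beyond the press. Origin at the centre of its underside
- shallow_plate: Lengths in mm. shallow microplate, 128 x 85 x only 14 high, no mat; bystander, not the one to press. Origin at the centre of its underside
- jar: Lengths in mm. brown glass jar, 56 diameter, 85 high, bystander beyond the press. Origin at the centre of its underside
- timer: Lengths in mm. small white box timer, 50 x 70 x 22 high, bystander on the robot's side of the lane. Origin at the centre of its underside
- slide_box: Lengths in mm. flat slide box, 50 x 85 x 30 high, bystander on the robot's side of the lane. Origin at the centre of its underside

How it is judged:
On the way, in this order (a step that is already met when the one before it is completed fails the run):
1. the plate is home in the press (horizontal distance between plate and seat below 0.012 m and angle between the x axis of plate and the x axis of press, either way round below 0.1 rad and angle between plate's own z axis and vertical below 0.05 rad), for 0.2 s.
2. the lever is down at its stop with the plate home (all of step 1 and value of joint lever above 1.07 rad), for 0.1 s.
At the end, for the whole second after the job is handed in: the plate stands level in the press, its centre within 12 mm of the seat centre and square to it within 0.1 rad, at rest; the cap mat is at least 3.5 mm down; the lever is back up within 0.08 rad of rest (all of step 1 and value of joint mat above 0.0035 m and value of joint lever below 0.08 rad and linear speed of plate below 0.02 m/s); the robot touches nothing.
It fails at once if the plate is tipped more than 0.3 rad (angle between plate's own z axis and vertical above 0.3 rad).
It fails at once if a bystander is moved more than 25 mm (distance of any of tip_box, shallow_plate, jar, timer, slide_box from where it was at the start of the episode above 0.025 m).
It fails at once if a bystander is tipped over (angle between any of tip_box, shallow_plate, jar, timer, slide_box's own z axis and vertical above 0.4 rad).
It also fails if it takes over 64 s, if anything falls off the work surface, if the arm or the gripper's body presses on something with over 40 N, if the wrist force passes 120 N, or if a joint passes its speed limit or range.

## Working session

There is one attempt and no reset: what is moved stays moved. The work goes in short steps, each a Python script; the robot and the scene stay as the last script left them, time stands still between calls to the robot, and variables do not carry over. Pictures are saved under pics/ and viewed, at most 10 in all, crops included, and the job is handed in when it is done.

```bash
ls; mkdir -p pics
cat > h.py <<'E'
import numpy as np, cv2
from rig import robot
def save(im,name): cv2.imwrite('pics/'+name,cv2.cvtColor(im['frame'],cv2.COLOR_RGB2BGR))
def cloud(im):
    d=im['depth']; v,u=np.mgrid[0:d.shape[0],0:d.shape[1]]
    P=np.stack([(u-im['cx'])/im['fx']*d,-(v-im['cy'])/im['fy']*d,-d],-1)
    T=im['pose']; return P@T[:3,:3].T+T[:3,3], d>0
E
python3 - <<'E'
from h import *
for c in ['scene','top']:
    im=robot.get_image(c); save(im,c+'0.png'); P,ok=cloud(im)
    print(c,[k for k in im], im['fx'],np.round(im['pose'],2).tolist())
    for n in ['press','plate','lever','mat','tip_box','shallow_plate','jar','timer','slide_box']:
        for r in robot.regions_of(n,im)[:2]:
            m=r['pixels']&ok; Q=P[m]
            print(n,round(r['confidence'],2),np.round(r['centre']),m.sum(),np.round(np.median(Q,0),3),np.round(Q.max(0),3) if len(Q) else '',np.round(Q.min(0),3)if len(Q) else '')
    for n in ['seat','plate','lever_grip','lever_hinge']:
        print(n,[(round(r['confidence'],2),np.round(r['centre'],1)) for r in robot.place_of(n,im)[:2]])
E
```

```text
pics
scene ['frame', 'depth', 'fx', 'fy', 'cx', 'cy', 'pose', 'shot'] 401.39392655414645 [[0.91, -0.24, 0.33, 0.88], [0.4, 0.58, -0.71, -0.65], [-0.02, 0.78, 0.63, 0.74], [0.0, 0.0, 0.0, 1.0]]
press 0.57 [250. 189.] 8358 [ 0.576 -0.004  0.194] [0.661 0.763 0.295] [ 0.242 -0.099 -0.003]
plate 0.79 [220. 277.] 2349 [ 0.578 -0.172  0.044] [ 0.637 -0.09   0.05 ] [ 0.499 -0.207 -0.002]
lever 0.67 [267. 334.] 2541 [ 0.714 -0.237  0.013] [ 0.777 -0.173  0.019] [ 0.641 -0.279 -0.003]
lever 0.66 [286. 112.] 1147 [0.581 0.183 0.275] [0.661 0.766 0.295] [ 0.185  0.074 -0.005]
mat 0.97 [219. 275.] 1352 [ 0.569 -0.159  0.046] [ 0.629 -0.113  0.05 ] [ 0.506 -0.199  0.038]
mat 0.54 [249. 187.] 8579 [ 0.576 -0.001  0.195] [0.662 0.697 0.295] [ 0.206 -0.098 -0.005]
tip_box 0.88 [328. 215.] 1495 [0.736 0.109 0.058] [0.779 0.231 0.063] [0.673 0.078 0.   ]
shallow_plate 0.64 [267. 336.] 2428 [ 0.714 -0.236  0.013] [ 0.777 -0.178  0.019] [ 0.642 -0.279 -0.001]
shallow_plate 0.57 [286. 113.] 1226 [0.581 0.183 0.273] [0.662 0.763 0.295] [ 0.185  0.074 -0.004]
jar 0.92 [304. 263.] 898 [ 0.732 -0.075  0.059]
[... 1269 characters left out ...]
3 -0.182  0.021] [ 0.643 -0.28  -0.002]
jar 0.57 [287. 142.] 560 [ 0.719 -0.054  0.083] [ 0.772 -0.03   0.091] [ 0.699 -0.088 -0.004]
jar 0.2 [332. 215.] 1589 [ 0.566 -0.155  0.046] [ 0.629 -0.112  0.054] [ 0.507 -0.199  0.037]
timer 0.65 [259. 291.] 683 [0.391 0.014 0.022] [0.418 0.048 0.029] [ 0.363 -0.023 -0.003]
timer 0.34 [204. 140.] 1804 [0.731 0.135 0.06 ] [0.795 0.205 0.227] [ 0.659  0.081 -0.004]
slide_box 0.83 [336. 295.] 937 [ 0.38  -0.166  0.03 ] [ 0.407 -0.121  0.038] [ 0.347 -0.213 -0.006]
seat [(0.4, array([203.7, 146.1]))]
plate [(0.83, array([328.3, 210.2])), (0.42, array([259.1, 287.1]))]
lever_grip [(0.55, array([159.2, 203.6]))]
lever_hinge [(0.31, array([203.6, 144.3]))]
```

View pictures.

Run:
```python
from h import *
from scipy import ndimage as nd
for c in ['top','scene']:
    im=robot.get_image(c); P,ok=cloud(im)
    def rect(m,name):
        l,n=nd.label(m); 
        k=np.argmax(nd.sum(m,l,range(1,n+1)))+1
        Q=P[l==k]; r=cv2.minAreaRect((Q[:,:2]*1000).astype(np.float32)); print(c,name,len(Q),np.round(r[0],1),np.round(r[1],1),round(r[2],2),'z',np.round(np.median(Q[:,2]),4), 'lstsq tilt')
    x,y,z=P[...,0],P[...,1],P[...,2]
    rect(ok&(z>.198)&(z<.213)&(abs(x-.56)<.13)&(y<.18)&(y>-.1),'presstop')
    rect(ok&(z>.26)&(x>.4)&(x<.72)&(y>.1),'bar')
    rect(ok&(z>.032)&(z<.055)&(x>.45)&(x<.68)&(y<-.08)&(y>-.24),'platetop')
    for r in robot.regions_of('mat',im)[:1]: rect(r['pixels']&ok&(z>.038),'mat')
    rect(ok&(z>.0075)&(z<.018)&(y<-.15)&(x>.6),'shallow')
```

```text
top presstop 7132 [554.1  30. ] [167.3 170.3] 87.42 z 0.2046 lstsq tilt
top bar 1273 [560.8 182.6] [ 38.9 200.9] 87.71 z 0.292 lstsq tilt
top platetop 1838 [ 567.2 -155.7] [ 83. 122.] 80.44 z 0.0459 lstsq tilt
top mat 1573 [ 567.6 -156. ] [ 73.9 116.4] 80.54 z 0.0463 lstsq tilt
top shallow 1665 [ 708.9 -229.4] [ 84.8 128.1] 82.09 z 0.0137 lstsq tilt
scene presstop 3234 [546.8  39.7] [186.3 185.5] 87.32 z 0.2039 lstsq tilt
scene bar 682 [560.3 182.5] [ 36.5 201.9] 86.4 z 0.2873 lstsq tilt
scene platetop 1710 [ 568.7 -154.4] [ 85.6 120.2] 80.44 z 0.0454 lstsq tilt
scene mat 1454 [ 567.7 -153. ] [ 78.7 117.9] 80.77 z 0.0457 lstsq tilt
scene shallow 2265 [ 709.1 -229.4] [ 85.7 127.8] 82.29 z 0.0136 lstsq tilt
```

View pics/top0.png

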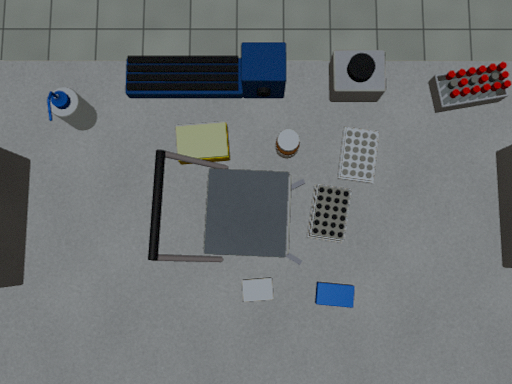

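View pics/scene0.png

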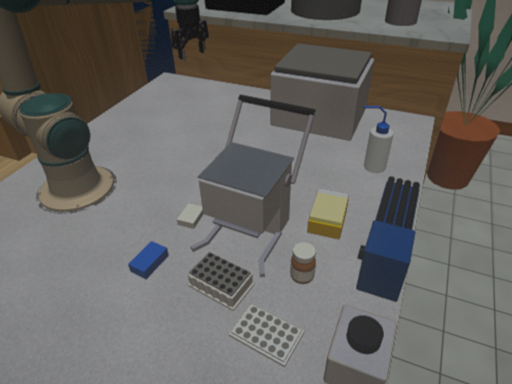

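The top view shows the press hood around (247,212), the lever bar at (157,205), the plate with dark caps at (330,212) and the guide flares at (298,184) and (293,258). The scene view agrees, and the network's duplicate detections there are wrong. Next I'll check reachability for the straddle grasp, the tilted push and the lever arc.

```bash
cat >> h.py <<'E'
PO=np.array([.5527,-.0015]); PA=np.radians(-2.4)
def R2(a): return np.array([[np.cos(a),-np.sin(a)],[np.sin(a),np.cos(a)]])
def W(x,y,z): return np.append(PO+R2(PA)@[x,y],z)       # press (m) -> world
def rot(yaw,tilt=0,s=1,ax='y'):
    """tool y along s*local y (ax='y') or s*local x (ax='x'); z down tilted forward (+local y)"""
    z=np.array([0,np.sin(tilt),-np.cos(tilt)])
    y=s*(np.array([0,np.cos(tilt),np.sin(tilt)]) if ax=='y' else np.array([1.,0,0]))
    R=np.column_stack([np.cross(y,z),y,z]); Y=np.eye(3); Y[:2,:2]=R2(yaw); return Y@R
E
python3 - <<'E'
from h import *
print(np.round(robot.current_tcp_rot(),2).tolist(), robot.current_opening())
f=lambda q: None if q is None else np.round(q,2).tolist()
for s in (1,-1):
    print('grasp',s,f(robot.ik([.5673,-.155,.03],rot(np.radians(-9.5),0,s))))
    for t in (.6,.8,1.0):
        print('push',s,t,f(robot.ik(W(0,-.19,.03),rot(PA,t,s,'x'))),f(robot.ik(W(0,-.05,.03),rot(PA,t,s,'x'))))
    print('lev',s,[f(robot.ik(p,rot(PA,0,s,'x'))) for p in (W(0,.194,.35),W(0,.25,.13))])
E
```

```text
[[-0.96, 0.26, 0.0], [0.26, 0.96, 0.0], [-0.0, 0.0, -1.0]] 0.08535649703602148
grasp 1 [-0.33, 0.4, 1.44, -0.0, 1.31, -1.73]
push 1 0.6 [-0.63, 0.59, 1.29, 0.49, 1.62, -0.65] [-0.42, 0.45, 1.48, 0.55, 1.48, -0.51]
push 1 0.8 [-0.68, 0.69, 1.21, 0.63, 1.75, -0.69] [-0.49, 0.53, 1.44, 0.7, 1.58, -0.59]
push 1 1.0 [-0.72, 0.8, 1.14, 0.76, 1.87, -0.7] [-0.54, 0.64, 1.39, 0.84, 1.69, -0.65]
lev 1 [[0.27, 0.26, 0.96, -0.0, 1.92, 0.31], [0.36, 0.36, 1.27, -0.0, 1.51, 0.4]]
grasp -1 [-0.33, 0.4, 1.44, -0.0, 1.31, 1.41]
push -1 0.6 [-0.63, 0.59, 1.29, 0.49, 1.62, 2.5] [-0.42, 0.45, 1.48, 0.55, 1.48, 2.63]
push -1 0.8 [-0.68, 0.69, 1.21, 0.63, 1.75, 2.46] [-0.49, 0.53, 1.44, 0.7, 1.58, 2.55]
push -1 1.0 [-0.72, 0.8, 1.14, 0.76, 1.87, 2.44] [-0.54, 0.64, 1.39, 0.84, 1.69, 2.49]
lev -1 [[0.27, 0.26, 0.96, -0.0, 1.92, -2.83], [0.36, 0.36, 1.27, -0.0, 1.51, -2.74]]
```

```bash
cat >> h.py <<'E'
def wrist():
    T=np.eye(4); T[:3,:3]=robot.current_tcp_rot(); T[:3,3]=robot.current_tool_pos()
    im=robot.get_image('wrist'); im['pose']=T@im['mount']; return im
def show(): print('t',round(robot.current_time_s(),2),'p',np.round(robot.current_tool_pos(),4),'F',np.round(robot.current_force(),1),'open',round(robot.current_opening(),4))
E
python3 - <<'E'
from h import *
from scipy import ndimage as nd
p=robot.current_tool_pos(); robot.move_straight([p[0],p[1],.42],feed=.4)
G=rot(np.radians(-9.5),0,-1)
robot.movep([.567,-.155,.42],G); robot.move_straight([.567,-.155,.26],feed=.4); show()
im=wrist(); save(im,'w1.png'); P,ok=cloud(im); x,y,z=np.moveaxis(P,-1,0)
for lo,hi,n in((.030,.055,'top'),(.004,.055,'all')):
    m=ok&(z>lo)&(z<hi)&(abs(x-.567)<.1)&(abs(y+.155)<.08)
    l,k=nd.label(m); j=np.argmax(nd.sum(m,l,range(1,k+1)))+1
    r=cv2.minAreaRect((P[l==j][:,:2]*1000).astype(np.float32)); print(n,(l==j).sum(),r,np.median(z[l==j]))
r=robot.regions_of('mat',im)[0]; m=r['pixels']&ok&(z>.038); print(r['confidence'],cv2.minAreaRect((P[m][:,:2]*1000).astype(np.float32)),np.median(z[m]))
E
```

```text
t 5.53 p [ 0.5675 -0.1548  0.2621] F [-0.5  0.   1. ] open 0.0853
top 6551 ((567.6416015625, -155.46083068847656), (83.02810668945312, 119.72626495361328), 80.57276153564453) 0.04734957507467058
all 6748 ((569.128173828125, -155.66786193847656), (83.12755584716797, 122.65914916992188), 80.52113342285156) 0.047312995681737996
0.86 ((567.265625, -155.56944274902344), (75.67076110839844, 116.08158874511719), 80.92594909667969) 0.04746397540258071
```

View pics/w1.png

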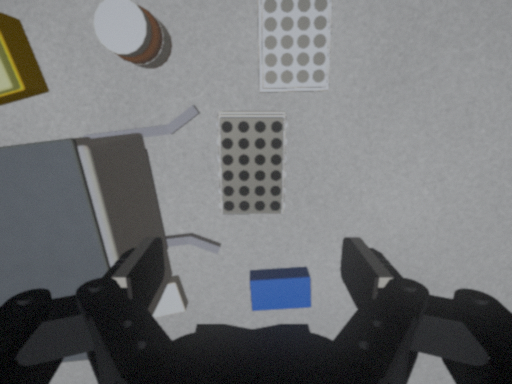

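The wrist view shows the plate at (252,163), with the guides at (140,130) and (190,240). All three views agree on plate centre (567.4, -155.6) mm at -9.4°. I'll check the lane centre from the guides, then grasp.

Run:
```python
from h import *
im=wrist(); P,ok=cloud(im); 
Q=P[ok&(P[...,2]>.007)&(P[...,2]<.017)]; L=(Q[:,:2]-PO)@R2(PA)
for y in (-.088,-.08,-.07,-.06,-.055):
    s=L[abs(L[:,1]-y)<.003][:,0]*1000; s=s[(abs(s)<115)&(abs(s)>62)]
    a,b=s[s<0],s[s>0]
    print(y,[np.round(np.percentile(k,[2,50,98]),1) if len(k)>3 else len(k) for k in (a,b)])
a=np.radians(-9.4); G=rot(a,0,-1); c=np.array([.5674,-.1556])
robot.movep([*c,.12],G)
robot.move_straight([*c,.06],feed=.2);show()
for h in (.05,.042,.035,.028):
    robot.move_straight([*c,h],feed=.06); f=robot.current_force()
    if abs(f[2])>6: break
show()
```

```text
-0.088 [array([-101.4,  -93.8,  -87.8]), array([ 86.3,  93.5, 100.6])]
-0.08 [array([-98.2, -90. , -83.8]), array([82.4, 89.4, 96.6])]
-0.07 [array([-92.6, -84.4, -78.3]), array([76.4, 83.8, 90.7])]
-0.06 [array([-87.6, -78.4, -72.4]), array([71.3, 78.4, 85.8])]
-0.055 [array([-84.2, -76.4, -71.2]), array([70.2, 76.3, 82.8])]
t 6.75 p [ 0.5686 -0.156   0.0624] F [-0.5  0.3  0.5] open 0.0851
t 7.88 p [ 0.567  -0.1555  0.0274] F [-0.2 -0.4 -0.3] open 0.0854
```

The lane centre matches to within about 1 mm. The straddle met no contact. Next: grip, then square and centre the plate.

Run:
```python
from h import *
robot.set_gripper(.06); show(); print(robot.current_grip_force())
z=robot.current_tool_pos()[2]
t=W(-.0006,-.13,z); robot.move_straight(t,rot(PA,0,-1),feed=.05); show()
robot.set_gripper(.085); show()
robot.move_straight([t[0],t[1],.10],feed=.15); robot.move_straight(W(0,-.2,.2),feed=.3)
from scipy import ndimage as nd
im=wrist(); P,ok=cloud(im)
for c in('wrist','top'):
    if c=='top': im=robot.get_image('top'); P,ok=cloud(im)
    for r in robot.regions_of('mat',im)[:1]:
        m=r['pixels']&ok&(P[...,2]>.038)&(P[...,2]<.056); L=(P[m][:,:2]-PO)@R2(PA)*1000
        print(c,r['confidence'],cv2.minAreaRect(L.astype(np.float32)),np.median(P[m][:,2]))
```

```text
t 8.12 p [ 0.5678 -0.1557  0.0286] F [ 0.1 -0.3  2.2] open 0.0772
74.19089198112488
t 8.91 p [ 0.5463 -0.1308  0.0285] F [-2.4  2.9  3.8] open 0.0772
t 9.16 p [ 0.5465 -0.1315  0.0282] F [ 0.7  0.  -0.9] open 0.0851
wrist 0.71 ((-0.7034950256347656, -129.4716339111328), (115.17011260986328, 76.02649688720703), 0.0031116388272494078) 0.04744038083289889
top 0.62 ((-0.8013381958007812, -131.51126098632812), (116.12271118164062, 75.85149383544922), 0.857307493686676) 0.04642095397022983
```

Plate squared and centred (x = -0.8 mm, under 1°). Next is the tilted two-finger push.

Run:
```python
from h import *
s=-1; R=rot(PA,.9,s,'x')
robot.movep(W(0,-.23,.16),R); robot.move_straight(W(0,-.225,.026),feed=.2); show()
d=R2(PA)@[0,1]
for y in np.r_[np.arange(-.20,-.075,.02),np.arange(-.078,-.035,.003)]:
    robot.move_straight(W(-.0005,y,.026),feed=.08); f=robot.current_force()
    L=(robot.current_tool_pos()[:2]-PO)@R2(PA); print(round(y,3),np.round(L,4),np.round(f,1))
    if -f[:2]@d>7: break
show()
```

```text
t 12.6 p [ 0.5439 -0.2267  0.0274] F [-0.1 -0.2  0. ] open 0.085
-0.2 [-0.0003 -0.2   ] [-0.1 -0.1  0. ]
-0.18 [-0.0005 -0.1799] [-0.6  0.4  0.1]
-0.16 [-0.0006 -0.1596] [0.6 0.5 0.1]
-0.14 [-0.0006 -0.1394] [-0.3  0.5  0.5]
-0.12 [-0.0006 -0.1194] [-0.5 -1.   0.2]
-0.1 [-0.0006 -0.0993] [ 0.4 -0.3  0.9]
-0.08 [-0.0006 -0.0794] [ 0.1 -0.2 -0.9]
-0.078 [-0.0005 -0.0781] [ 0.6  0.6 -0.1]
-0.075 [-0.0005 -0.0749] [-0.3  0.1 -0.3]
-0.072 [-0.0006 -0.0718] [ 0.   0.1 -0.1]
-0.069 [-0.0005 -0.0687] [-0.1 -0.1  0.7]
-0.066 [-0.0006 -0.0657] [0.6 0.1 0.3]
-0.063 [-0.0005 -0.0628] [ 0.6  0.3 -0.1]
-0.06 [-0.0005 -0.0598] [-0.5 -1.  -0.2]
-0.057 [-0.0005 -0.0568] [ 0.6 -0.3 -0.3]
-0.054 [-0.0005 -0.0538] [-0.4  0.6 -0.3]
-0.051 [-0.0005 -0.0508] [-0.4 -0.6 -0.2]
-0.048 [-0.0005 -0.0478] [-0.8  0.2 -0. ]
-0.045 [-0.0005 -0.0448] [-0.6  0.  -0.2]
-0.042 [-0.0005 -0.0418] [ 1.  -0.2 -0.3]
-0.039 [-0.0006 -0.0388] [ 0.3 -0.   0.1]
-0.036 [-0.0006 -0.0379] [ -5.2 -11.6   1.9]
t 19.22 p [ 0.5505 -0.0394  0.0263] F [ -5.2 -11.6   1.9] open 0.0851
```

Run:
```python
from h import *
im=robot.get_image('scene'); P,ok=cloud(im)
for n in('mat','plate'):
  for r in robot.regions_of(n,im)[:1]:
    m=r['pixels']&ok; L=(P[m][:,:2]-PO)@R2(PA)*1000; print(n,r['confidence'],r['centre'],np.percentile(L,[2,50,98],axis=0).round(1).tolist(),np.percentile(P[m][:,2],[2,50,98]))
cv2.imwrite('pics/s2.png',cv2.resize(cv2.cvtColor(im['frame'][120:340,100:380],cv2.COLOR_RGB2BGR),None,fx=2.7,fy=2.7,interpolation=cv2.INTER_CUBIC))
```

```text
mat 0.62 [235.8, 236.2] [[-54.7, -40.6], [6.3, -30.0], [59.1, -7.0]] [0.03921403 0.04534942 0.06703775]
plate 0.87 [253.3, 237.0] [[-41.3, -37.3], [51.4, -29.0], [62.7, 38.6]] [0.00537633 0.03831501 0.04778656]
```

View pics/s2.png

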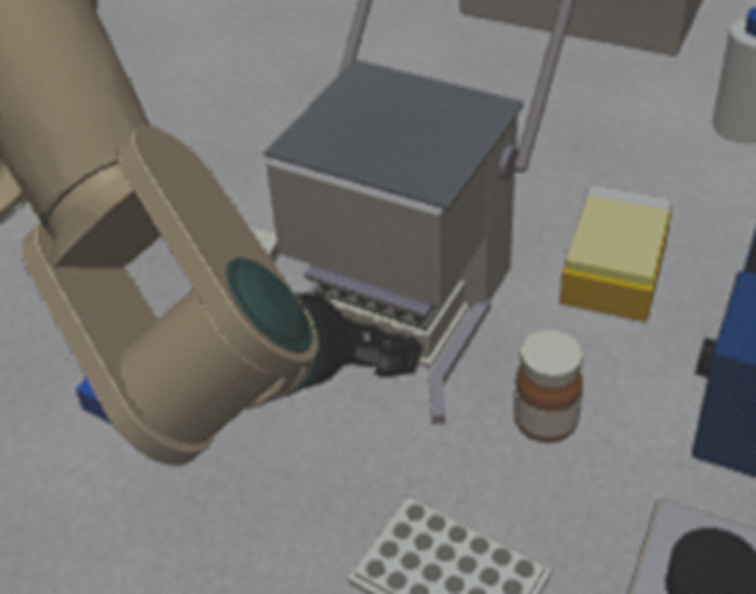

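The crop shows the plate seated under the hood between the guides, with its front edge near (420,345) just outside the hood face. The force rise means it's home. I'll back off and verify.

Run:
```python
from h import *
robot.move_straight(W(-.0005,-.13,.028),feed=.15); robot.move_straight(W(0,-.24,.1),feed=.3); show()
for c in('scene','wrist'):
    im=wrist() if c=='wrist' else robot.get_image(c); P,ok=cloud(im); L=np.dstack([((P[...,:2]-PO)@R2(PA)),P[...,2]])*1000
    if c=='wrist': save(im,'w3.png')
    for lo,hi in((1,7),(12,36)):
        m=ok&(L[...,2]>lo)&(L[...,2]<hi)&(L[...,1]>-56)&(L[...,1]<-20)&(abs(L[...,0])<58)
        q=L[m]; print(c,lo,m.sum())
        if len(q)>30:
            for x in(-45,-25,0,25,45):
                s=q[abs(q[:,0]-x)<10][:,1]; print(x,len(s),np.round(np.percentile(s,[5,50]),1) if len(s)>5 else '')
```

```text
t 20.73 p [ 0.5426 -0.2406  0.0996] F [-0.2  0.1 -0.5] open 0.0851
scene 1 101
-45 16 [-52.  -37.7]
-25 19 [-49.5 -38.2]
0 17 [-49.6 -37.1]
25 17 [-52.  -38.8]
45 15 [-52.1 -37.9]
scene 12 274
-45 43 [-37.6 -36.1]
-25 46 [-37.9 -35.5]
0 46 [-37.8 -35.3]
25 49 [-38.1 -35.9]
45 50 [-38.  -35.9]
wrist 1 868
-45 144 [-55.  -40.7]
-25 149 [-54.2 -40.4]
0 152 [-54.9 -40.5]
25 152 [-54.7 -40. ]
45 149 [-54.9 -40.7]
wrist 12 1810
-45 309 [-37.8 -36. ]
-25 318 [-37.9 -36. ]
0 308 [-38.  -36.1]
25 312 [-38. -36.]
45 312 [-38.2 -36.2]
```

View pics/w3.png

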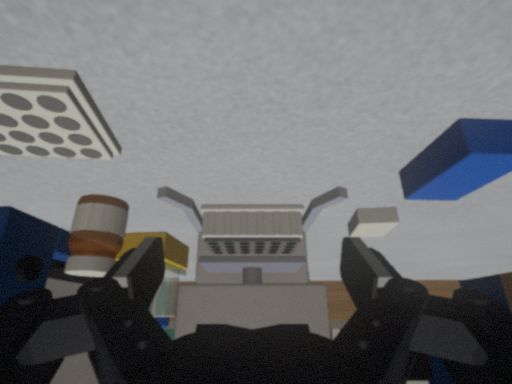

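The wrist view shows the plate square between the guides at (252,225), and the depth gives y ≈ +3.5 mm, so it's fully home. Next is the lever.

```bash
cat >> h.py <<'E'
def bar(th,dz=0):
    a=np.radians(50)-th; return W(0,.085+.17*np.cos(a),.155+.17*np.sin(a)+.020+dz)
E
python3 - <<'E'
from h import *
R=rot(PA,0,1,'x')
robot.movep(W(0,-.24,.42),R); robot.set_gripper(0); robot.movep(bar(0,.1),R)
robot.move_straight(bar(0,.012),feed=.2); show()
for th in np.r_[np.arange(0,1.09,.09),1.1,1.13,1.15]:
    dz=-.001 if th<1.14 else -.003
    p=bar(min(th,1.13),dz); robot.move_straight(p,feed=.1); f=robot.current_force()
    print(round(th,2),np.round(robot.current_tool_pos()-p,4),np.round(f,1))
    if abs(f[2])>45: break
robot.dwell(.3); show()
im=robot.get_image('scene'); save(im,'s4.png')
E
```

```text
t 26.27 p [0.5612 0.1921 0.3186] F [ 0.2  0.4 -0.4] open 0.0001
0.0 [ 0.0003 -0.      0.0014] [ 0.  -0.2 -0.2]
0.09 [0.0005 0.001  0.0014] [1.4 0.7 5.2]
0.18 [0.0004 0.0013 0.0015] [0.4 2.4 6.2]
0.27 [0.0003 0.0015 0.0016] [-0.1  2.3  7. ]
0.36 [0.0002 0.0016 0.0015] [0.2 2.3 7.7]
0.45 [0.0002 0.0015 0.0014] [-0.7  2.5  6.7]
0.54 [0.0002 0.0015 0.0013] [-1.3  2.3  6.5]
0.63 [0.0002 0.0013 0.0013] [-0.9  3.   6.8]
0.72 [0.0002 0.0011 0.0014] [-1.5  3.   7.4]
0.81 [0.0003 0.0009 0.0014] [0.1 3.6 7.6]
0.9 [0.0003 0.0007 0.0015] [-0.7  3.   8.6]
0.99 [0.0005 0.0008 0.0017] [-0.3  3.   8.2]
1.08 [0.0007 0.0008 0.0019] [-1.   3.5  8.8]
1.1 [0.0007 0.0011 0.0023] [-0.2  3.9  8.6]
1.13 [0.0007 0.0012 0.0023] [0.9 4.2 8.2]
1.15 [0.0008 0.0009 0.0028] [-1.5  3.5  9.4]
t 31.21 p [0.5639 0.2486 0.1315] F [-0.8  2.2  9. ] open 0.0002
```

View pics/s4.png

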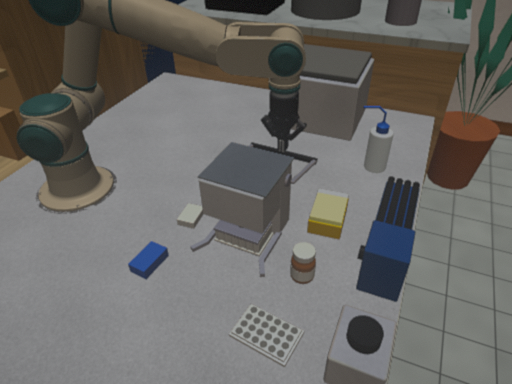

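The lever is nearly down: the bar is at (285,155) and the fingers are on it. The force hasn't risen to a stop yet, so I'll press further until it does, then follow the lever back up.

Run:
```python
from h import *
for dz in np.arange(-.005,-.022,-.0015):
    p=bar(1.13,dz); robot.move_straight(p,feed=.03); f=robot.current_force()
    print(round(dz,4),np.round(robot.current_tool_pos()[2],4),np.round(f,1))
    if f[2]>28: break
robot.dwell(.4); show()
for th in np.arange(1.05,-.01,-.15): robot.move_straight(bar(max(th,0),.002),feed=.2)
robot.move_straight(bar(0,.05),feed=.2); robot.move_straight(bar(0,.13),feed=.3)
robot.dwell(.6); show()
im=robot.get_image('top'); P,ok=cloud(im); L=np.dstack([((P[...,:2]-PO)@R2(PA)),P[...,2]])*1000
im=robot.get_image('scene'); save(im,'s5.png'); P,ok=cloud(im); L=np.dstack([((P[...,:2]-PO)@R2(PA)),P[...,2]])*1000
m=ok&(L[...,2]>12)&(L[...,2]<36)&(L[...,1]>-56)&(L[...,1]<-20)&(abs(L[...,0])<58); q=L[m]
for x in(-45,0,45): s=q[abs(q[:,0]-x)<12][:,1]; print(x,np.round(np.percentile(s,[5,50]),1))
m=ok&(L[...,2]>255)&(L[...,2]<310)&(L[...,1]>150)&(L[...,1]<215)&(abs(L[...,0])<100); print('bar ymax,zmax',np.percentile(L[m],98,axis=0),m.sum())
```

```text
-0.005 0.1312 [-5.8  1.2 17.7]
-0.0065 0.1309 [-8.2 -0.9 23.3]
-0.008 0.1306 [-10.7  -0.8  28.9]
t 32.41 p [0.5642 0.2486 0.1306] F [-10.9  -1.4  28.6] open -0.0002
t 36.01 p [0.5608 0.1926 0.4352] F [-0.4 -0.1  0.2] open 0.0002
-45 [-37.8 -35.6]
0 [-38.  -36.1]
45 [-38.1 -35.7]
bar ymax,zmax [ 99.00386389 197.63088486 294.13980249] 689
```

View pics/s5.png

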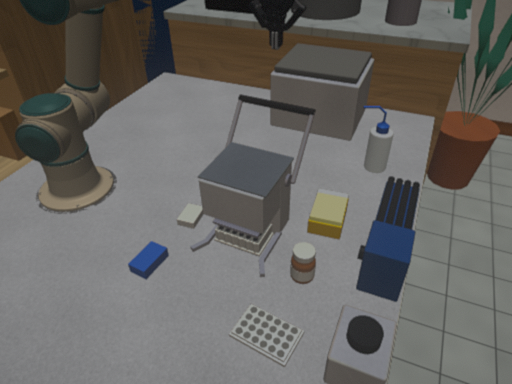

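The lever is back up with its bar at (275,104), the plate is still home at (244,235), and the bystanders haven't moved. The bar met a hard stop at the expected height of 111 mm.

```bash
python3 -c "
from rig import robot
print(robot.sign_off())"
```

```text
the job is handed in; nothing more can be done
None
```

The job is handed in: the plate is fully home and square in the press, the lever was pressed to its hard stop and is back up, and no bystander was touched; the mat's depth was not measured and no verdict came back.

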